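# Free the index plunger of a panel holder

### The arm

A 7-joint arm with a two-finger parallel gripper is mounted at the origin on the work surface. World frame = base frame: x ahead of the robot, y to its left, z up, the work surface at z = 0. Lengths are in m, angles in degrees, forces in N, time in s.
With the tool pointing down it reaches from about 0.4 to 0.85 m from the base axis. Payload 4.5 kg.
Tool frame: the origin (TCP) lies midway between the tips of the shut fingers; the grasp point (between the pads) lies r.hold_point_z behind it (r.hold_point_z is the distance from the TCP to the grasp point, in m); z points along the fingers, y is the line along which they close (so a half turn about z gives the same grasp; the last joint's range is limited). The gripper opens to 88 mm and grips with 3 to 60 N. Pads are 18 mm wide; open, the fingers measure 123 mm over their backs; the gripper's body (75 mm by 187 mm) begins 45 mm behind the grasp point.
Start: joints at [77.567, 39.483, -11.15, 89.685, 9.013, 51.709, -12.324], TCP at [0.155, -0.605, 0.205] pointing down, gripper open.
Joint ranges: [-172.22, 172.22], [-26.19, 119.32], [-84.43, 86.54], [7.71, 146.69], [-57.33, 237.33], [2.42, 119.75], [-152.13, 152.13]. Speed limits (degrees/s): [147.25, 147.25, 180, 180, 180, 180, 180].

### API

Orientations are given as [roll, pitch, yaw] about the fixed x, y, z axes, in that order (R = Rz(yaw) Ry(pitch) Rx(roll)).
In Python, from station import r gives the robot as it stands.
- The arm moves only by the tool play_rows, never from a script. Its argument "commands" is a list that holds one entry, the list of rows, each a list of 5 numbers: the shift along the world's x, y, z in units of 40 mm (1.0 is 40 mm), then the turn about the world's z in units of 10 degrees (1.0 is 10 degrees), then the opening, from -1 (shut) to 1 (fully open). In form: [[[dx, dy, dz, turn, claw], ...]]. A call has 1 to 5 rows; each row shifts and turns the commanded pose from where the row before left it; what a row does not reach is not made up. A row lasts 1/8 s, in which the tool goes at most 62.5 mm and 10.7 degrees, less where a joint would pass 70% of its speed; a pose out of reach is approached as far as the arm can. A call is refused whole if a number of a shift passes 1 or a number of a turn 1, either way. A call with a gripper value outside its range is refused whole. The fingers move at their own pace and stop on an object; "squeeze" is the grip in N (left out, the last holds). Time passes only in rows, so rows that do not move let the fingers close. It gives the time, the measured TCP pose, the force, the opening and the grip force at its end, in the units of the state.
- r.observe(): the state, without advancing time (a new reading comes with each control period).
- r.camera(name): name is "scene" or "top" or "wrist"; returns the picture (480x640x3 uint8, red, green, blue); there is no depth.
- r.camera_params(name): a dict with "fov_y" (degrees; the focal length in pixels is half the picture's height over the tangent of half this angle, whatever the lens; pixels are square), "cx", "cy" (the principal point, pixels), "dist_coeffs" ([k1, k2, p1, p2, k3] as OpenCV has them; the pictures are not rectified), "world_to_cam" (4x4, takes a point from world to camera coordinates). Camera axes: x right, y up, looking along -z (the intrinsics and any distortion apply to the point x, -y, -z); pixel columns grow to the right and rows downward; lengths in m; the calibration is good to about 2 mm. A picture is of the moment at which its call begins: read the wrist's pose just before it. camera_params takes no time and is no camera call; for the wrist camera it gives the pose at the moment of the call.
- r.sign_off(): hands the job in; it is judged then, once.
Trained networks look in the newest picture that a camera, given by its name, has taken for a name from the list of things; names that differ only in an ending like _2 or _b are one class to them, and where a whole thing is asked for, a point or a joint stands for the part that bears it (a point fixed in the world has none). Each returns a list of dicts, best first, with "p" (0 to 1); they miss things now and then, are a little off and sometimes report something else, mostly with a low value. They report only what shows in the picture. A call takes as long as a camera call. They do not tell look-alikes from the thing itself.
- r.spot_in(label, camera): "location" ([x, y, z] in m, in world coordinates, good to about 4 mm: the middle of the surface that is visible of it).
The state is a dict: "t": time; "q": joint angles; "joint_velocities": joint speeds; "effort": joint torques, N m; "tcp_pos": TCP position; "ee_rot": TCP orientation; "ft_force": force on the tool from outside, world axes, zero at the start; "wrist_torque": the same for the moment, N m; "gripper_width": finger opening in m; "grasp_force": force on a finger pad.
Only numpy, scipy, OpenCV 4.12 (cv2) and the standard library are available. Lean on these libraries where they do the work, as an engineer would, in place of code of your own. Each camera call takes 0.05 s, during which the arm holds its last target. There are 200 camera calls.

### The job

Take the orange flat-blade driver from its wooden stand, put its blade in the slotted brass lock screw and turn the screw anticlockwise about a quarter turn, as far as it goes, so that the red keeper bar swings off the plunger's collar; then put the driver back in its stand. After that pull the yellow plunger knob straight up as far as it goes and finish while still holding it there, pin clear of its hole, so that I can turn the panel. Turn the screw with the driver only, and leave the jar, glue bottle and tumbler where they stand.

Things in the scene. Friction and masses are not known exactly. Their poses are not given: they have to be found in the camera images.
- holder: Work holder, fixed to the table: aluminium plate 220 (x) x 270 (y) x 12 mm with a dark disc (top at 22 mm) and a red panel with three black ovals (top at 34 mm). Origin: centre of the underside. On its -y side a grey bracket, top at 42 mm, with the lock screw at (0, -90) mm and the plunger at (0, -40) mm in this frame; the knob is its tallest part.
- knob (a point): Centre of the plunger's yellow knob: an upright cylinder of diameter 26 mm and height 26 mm (13 mm above and below this point), 77 mm above the table when seated. Below the knob come 17 mm of thin stem (diameter 10) and a steel collar of diameter 26. z is up, along the pull.
- plunger (a joint): Lift of the plunger: 0 seated, pin in its hole; 0.014 (m) at the upper stop. Spring: about 4.5 N at the start and 11 N at the stop; it springs back if let go. Blocked at 0.001 (at most 0.005 if forced) while the keeper bar lies over the collar.
- slot (a point): Centre of the lock screw's slot at the top of its brass head (diameter 28), 62 mm above the table, 50 mm from the plunger's axis. The slot, open at both ends, runs along this frame's x axis, which turns with the screw and is also the way the red keeper bar points (43 mm long from the axis, top at 52 mm). Slot 6.5 mm wide, mouth flared to 9 mm, floor 9 mm below this point. z is up.
- lock (a joint): Turn of the lock screw: 0 = keeper bar over the plunger's collar; grows anticlockwise seen from above to a stop at 1.5 (rad), bar clear. Starts at 0 to 0.2; stays where it is left (friction about 0.05 N m). The blade has about 0.3 rad of play in the slot.
- driver: Flat-blade driver, 0.06 to 0.13 kg, upright in its stand, blade down. Origin: centre of the underside of its steel flange (diameter 34, 4 thick), which rests on the stand's top. Above: square orange handle 24 x 24 mm, sides along x and y, from 4 to 62 mm. Below: shaft of diameter 8 and a blade ending 48 mm below the origin, 14 mm wide along x, 3 mm thick along y. z is up.
- stand: Light wooden block 70 x 70 mm, 55 mm high, fixed, with an upright round hole of diameter 22 mm (flared mouth) through its centre for the driver. Origin: centre of the underside, on the hole's axis. It stands on either side of the holder.
- jar: Red jar with black cap, diameter 48, height 75 mm; origin at the centre of its foot. Leave alone.
- glue: Small yellow glue bottle, diameter 32, height 75 mm; origin at the centre of its foot. Leave alone.
- tumbler: Red tumbler, diameter 84 at the top, height 165 mm; origin at the centre of its foot. Leave alone.
Things that resemble listed ones, but are neither listed nor needed, are in the scene too. Leave any pink or purple look-alike of the driver alone.

How it is judged:
By the outcome, as a careful person would: the job done as asked, in the order asked, and still so for the second after the job is handed in, while the arm keeps its last pose, push and grip.
It also fails if it takes over 67 s, if anything falls off the work surface, if the arm or the gripper's body presses on something with over 40 N, if the wrist force passes 120 N, or if a joint passes its speed limit or range.

## Working session

There is one attempt and no reset: what is moved stays moved. The work goes in short steps, Python scripts to look and compute and a tool call to move; the robot and the scene stay as the last step left them, time stands still between calls to the robot, and variables do not carry over. Pictures are saved under pics/ and viewed, at most 10 in all, crops included, and the job is handed in when it is done.

Besides the shell and the picture viewer there is one more tool, called as name(argument=value, ...) on one line, values as JSON. play_rows: Moves the arm, as the interface text tells. Its arguments: {"type":"object","properties":{"commands":{"type":"array","items":{"type":"array","items":{"type":"array","items":{"type":"number"}}}},"squeeze":{"type":"number"}},"required":["commands"]}

```bash
mkdir -p pics
cat > h.py <<'E'
import numpy as np, cv2
from station import r
def shot(n,f):
    im=r.camera(n); cv2.imwrite(f'pics/{f}.png',im[:,:,::-1]); return im
def K(p):
    f=240/np.tan(np.radians(p['fov_y'])/2); return np.array([[f,0,p['cx']],[0,f,p['cy']],[0,0,1.]])
def ray(p,uv):
    x=cv2.undistortPoints(np.array([[uv]],float),K(p),np.array(p['dist_coeffs'],float))[0,0]
    M=np.array(p['world_to_cam']);d=M[:3,:3].T@np.array([x[0],-x[1],-1]);o=-M[:3,:3].T@M[:3,3]
    return o,d/np.linalg.norm(d)
def atz(p,uv,z):
    o,d=ray(p,uv);return o+d*(z-o[2])/d[2]
def tri(rs):
    A=sum(np.eye(3)-np.outer(d,d) for o,d in rs);b=sum((np.eye(3)-np.outer(d,d))@o for o,d in rs)
    return np.linalg.solve(A,b)
def proj(p,X):
    M=np.array(p['world_to_cam']);c=M[:3,:3]@np.array(X)+M[:3,3]
    return cv2.projectPoints(np.array([[c[0],-c[1],-c[2]]]),np.zeros(3),np.zeros(3),K(p),np.array(p['dist_coeffs'],float))[0][0,0]
E
cat > a.py <<'E'
from h import *
for c in ['scene','top']:
    shot(c,c+'0')
    p=r.camera_params(c)
    for l in ['holder','knob','slot','driver','stand','jar','glue','tumbler']:
        try:
            for d in r.spot_in(l,c)[:3]: print(c,l,round(d['p'],2),np.round(d['location'],3),proj(p,d['location']).round())
        except Exception as e: print(l,e)
s=r.observe();print(s['t'],s['tcp_pos'],s['ee_rot'],s['gripper_width'],r.hold_point_z)
E
python3 a.py
```

```text
scene holder 0.7 [0.524 0.022 0.02 ] [306. 235.]
scene knob 0.62 [ 0.501 -0.022  0.075] [286. 209.]
scene slot 0.36 [0.501 0.366 0.088] [469. 213.]
scene driver 0.84 [0.503 0.369 0.09 ] [470. 213.]
scene driver 0.72 [0.61  0.35  0.081] [467. 254.]
scene driver 0.7 [0.394 0.354 0.08 ] [456. 182.]
scene stand 0.87 [0.504 0.352 0.047] [458. 227.]
scene jar 0.64 [ 0.496 -0.334  0.052] [149. 208.]
scene glue 0.77 [ 0.764 -0.183  0.041] [186. 316.]
scene glue 0.74 [ 0.494 -0.332  0.051] [150. 208.]
scene tumbler 0.7 [0.804 0.098 0.164] [336. 305.]
top holder 0.61 [0.495 0.02  0.023] [326. 269.]
top knob 0.65 [ 0.493 -0.019  0.085] [345. 270.]
top slot 0.68 [ 0.487 -0.068  0.059] [366. 272.]
top driver 0.83 [0.431 0.457 0.104] [126. 302.]
top driver 0.78 [0.385 0.348 0.107] [176. 323.]
top driver 0.72 [0.492 0.365 0.113] [167. 273.]
top stand 0.68 [0.489 0.357 0.056] [176. 275.]
top jar 0.9 [ 0.487 -0.332  0.078] [484. 270.]
top glue 0.68 [ 0.751 -0.186  0.052] [414. 155.]
top tumbler 0.62 [0.776 0.099 0.167] [287. 135.]
0.9 [ 0.15514911 -0.60545632  0.20514673] [ 1.79995641e+02 -1.42009704e-03  1.43721820e+01] 0.08795302083911424 0.0187
```

View pics/scene0.png

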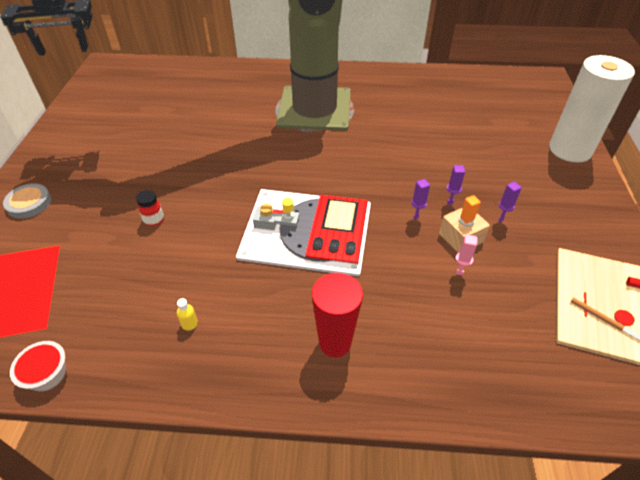

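View pics/top0.png

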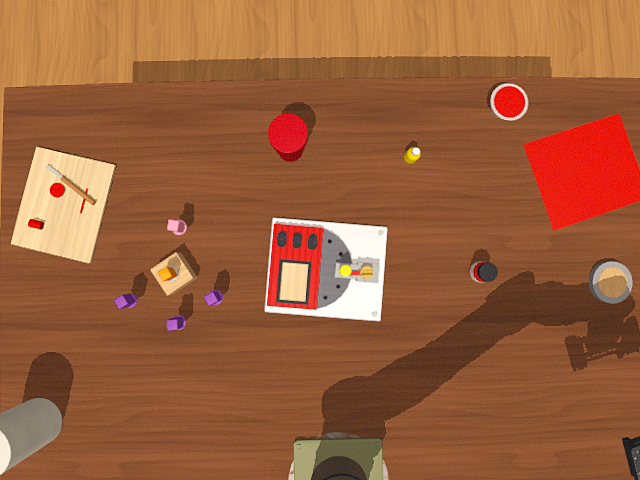

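The scene picture shows the orange driver at (471,209) in the stand at (464,230), with look-alikes around it. The top picture shows the driver at (167,273), the knob at (346,270), the screw at (366,272) and the jar at (485,271). I'll move over the holder next.

play_rows(commands=[[[0.8, 1, 0.5, 0, 1], [0.8, 1, 0.5, 0, 1], [0.8, 1, 0.5, 0, 1], [0.8, 1, 0, 0, 1], [0.8, 1, 0, 0, 1]]])

```text
t: 1.52
tcp_pos: [0.3163, -0.4043, 0.2657]
ee_rot: [179.9, -0.0, 14.4]
ft_force: [0.9, -0.2, -0.2]
gripper_width: 0.0883
grasp_force: 0.0
```

play_rows(commands=[[[0.8, 1, 0, 0, 1], [0.8, 1, 0, 0, 1], [0.8, 1, 0, 0, 1], [0.8, 1, 0, 0, 1], [0.8, 1, 0, 0, 1]]])

```text
t: 2.15
tcp_pos: [0.4761, -0.2042, 0.2653]
ee_rot: [180.0, -0.0, 14.4]
ft_force: [0.4, 0.0, 0.3]
gripper_width: 0.0881
grasp_force: 0.0
```

play_rows(commands=[[[0.3, 1, 0, 0, 1], [0, 1, 0, 0, 1], [0, 0.5, 0, 0, 1], [0, 0, 0, 0, 1]]])

```text
t: 2.65
tcp_pos: [0.4873, -0.1038, 0.2654]
ee_rot: [-180.0, -0.0, 14.6]
ft_force: [1.1, -0.9, 0.2]
gripper_width: 0.0878
grasp_force: 0.0
```

```bash
cat > w.py <<'E'
from h import *
import sys,json
f=sys.argv[1]
p=r.camera_params('wrist');shot('wrist',f);json.dump({k:np.array(v).tolist() for k,v in p.items()},open(f'pics/{f}.json','w'))
for l in sys.argv[2:]:
    for d in r.spot_in(l,'wrist')[:3]: print(l,round(d['p'],2),np.round(d['location'],4),proj(p,d['location']).round())
s=r.observe();print(s['t'],s['tcp_pos'],s['ee_rot'],s['q'].round() if hasattr(s['q'],'round') else s['q'])
M=np.array(p['world_to_cam']);print('cam',(-M[:3,:3].T@M[:3,3]).round(3),'down',(-M[2,:3]).round(3))
E
python3 w.py w1 knob slot holder
```

```text
knob 0.81 [ 0.4979 -0.0186  0.0885] [243. 167.]
slot 0.66 [ 0.4829 -0.0698  0.0597] [293. 189.]
holder 0.59 [0.5126 0.019  0.0235] [225. 139.]
2.85 [ 0.48703727 -0.10712092  0.26513514] [1.79950216e+02 1.11784089e-02 1.42293471e+01] [ 16.  26. -13. 106.   7.  49. -77.]
cam [ 0.564 -0.083  0.445] down [-0.295 -0.077 -0.952]
```

View pics/w1.png

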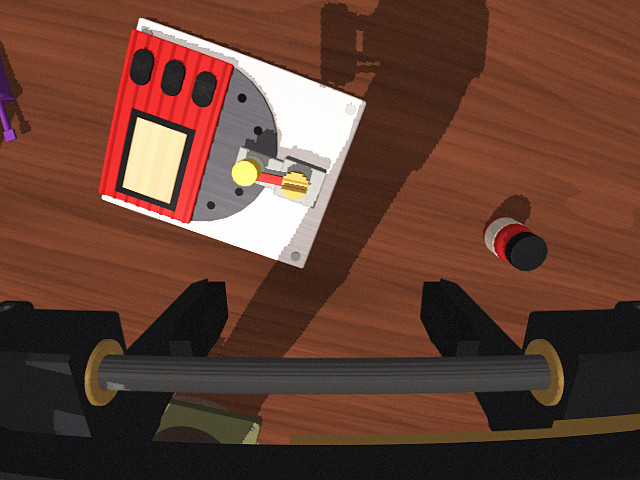

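The wrist picture shows the knob at (245,172) and the slot at (295,186), with the keeper bar over the collar. Next I'll go to the stand.

play_rows(commands=[[[0, 1, 0, 0, 1], [0, 1, 0, 0, 1], [0, 1, 0, 0, 1], [0, 1, 0, 0, 1], [0, 1, 0, 0, 1]]])

```text
t: 3.48
tcp_pos: [0.4876, 0.0944, 0.2652]
ee_rot: [180.0, -0.0, 14.2]
ft_force: [0.2, 0.0, 1.3]
gripper_width: 0.0882
grasp_force: 0.0
```

play_rows(commands=[[[-0.2, 1, 0, 0, 1], [-0.2, 1, 0, 0, 1], [-0.2, 1, 0, 0, 1], [-0.2, 1, 0, 0, 1], [0, 0, 0, 0, 1]]])

```text
t: 4.1
tcp_pos: [0.4546, 0.2576, 0.2651]
ee_rot: [-179.9, -0.0, 14.6]
ft_force: [-0.9, -0.7, -0.3]
gripper_width: 0.0879
grasp_force: 0.0
```

```bash
python3 w.py w2 driver stand
```

```text
driver 0.93 [0.4954 0.3592 0.1119] [226. 134.]
driver 0.92 [0.3617 0.4204 0.0294] [175. 228.]
driver 0.8 [0.5108 0.3146 0.0294] [288. 126.]
stand 0.59 [0.5012 0.3551 0.0545] [245. 126.]
stand 0.39 [ 0.4966 -0.0097  0.0832] [575. 224.]
4.25 [0.4559117  0.25261898 0.26495541] [1.79917026e+02 1.72189299e-02 1.42165079e+01] [ -25.   28.  -14.  103.    8.   51. -118.]
cam [0.532 0.278 0.445] down [-0.295 -0.076 -0.952]
```

play_rows(commands=[[[0.5, 1, 0, 0, 1], [0.5, 1, 0, 0, 1], [0, 0.5, 0, 0, 1], [0, 0, 0, 0, 1]]])

```text
t: 4.75
tcp_pos: [0.4945, 0.3545, 0.2647]
ee_rot: [180.0, 0.1, 14.4]
ft_force: [-0.4, 0.1, -0.2]
gripper_width: 0.0881
grasp_force: 0.0
```

```bash
python3 w.py w3 driver stand; python3 -c "
import cv2,numpy as np
a=cv2.imread('pics/w2.png')[:360];b=cv2.imread('pics/w3.png')[:360]
cv2.imwrite('pics/w23.png',cv2.resize(np.hstack([a[:,:],b[:,:]]),(800,225)))"
```

```text
driver 0.92 [0.4993 0.3629 0.1167] [317. 198.]
driver 0.84 [0.5097 0.3156 0.0278] [360. 183.]
driver 0.82 [0.4407 0.3074 0.0256] [351. 239.]
4.9 [0.49516952 0.35209901 0.26518931] [1.79884069e+02 3.87771901e-02 1.42575468e+01] [ -33.   35.  -13.   88.    9.   58. -123.]
cam [0.572 0.375 0.444] down [-0.296 -0.077 -0.952]
```

View pics/w3.png

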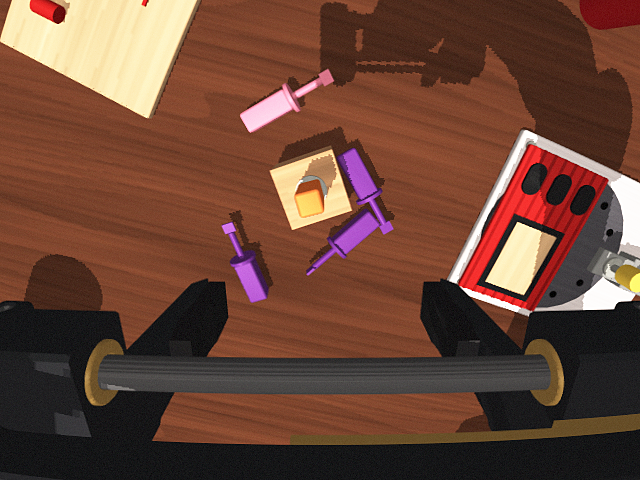

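The wrist picture shows the orange handle top at (309,204) on the stand top (310,187). The unneeded look-alikes have toppled by themselves, since the arm stayed above 0.2 m. I'll measure the handle's top face in both views.

```bash
cat > m.py <<'E'
from h import *
import json
R=[]
for f,uv in [('w2',(226,134)),('w3',(309,200))]:
    p=json.load(open(f'pics/{f}.json'));im=cv2.imread(f'pics/{f}.png');hsv=cv2.cvtColor(im,cv2.COLOR_BGR2HSV)
    def blob(m,uv):
        n,l,s,c=cv2.connectedComponentsWithStats(m.astype(np.uint8));
        d=[np.hypot(*(c[i]-uv)) if s[i,4]>40 else 1e9 for i in range(n)];i=int(np.argmin(d[1:]))+1
        return l==i,c[i],s[i]
    H,S,V=[hsv[...,i].astype(int) for i in range(3)]
    for nm,m in [('topface',(abs(H-15)<8)&(S>150)&(V>215)),('orange',(abs(H-13)<9)&(S>170)&(V>90)),('stand',(abs(H-17)<8)&(S>60)&(S<150)&(V>170))]:
        b,c,s=blob(m,uv);
        q=cv2.minAreaRect(np.argwhere(b)[:,::-1].astype(np.float32));bx=cv2.boxPoints(q)
        z=.055 if nm=='stand' else .117
        W=np.array([atz(p,x,z)[:2] for x in bx]);e=W-np.roll(W,-1,0)
        print(f,nm,c.round(1),s[4],'ctr',W.mean(0).round(4),'edges mm',(1000*np.hypot(*e.T)).round(),'yaw',np.degrees(np.arctan2(e[:,1],e[:,0])).round(1))
        if nm=='topface': R.append(ray(p,q[0]))
print('tri handle top',tri(R).round(4))
E
python3 m.py; python3 -c "
import cv2,numpy as np
a=cv2.imread('pics/w3.png')[130:250,240:400];b=cv2.imread('pics/w2.png')[70:190,150:310]
cv2.imwrite('pics/c1.png',cv2.resize(np.hstack([a,b]),(800,300),interpolation=cv2.INTER_NEAREST))"
```

```text
w2 topface [214.4 132.7] 581 ctr [0.4929 0.368 ] edges mm [23. 24. 23. 24.] yaw [ 121.2   30.   -58.3 -151. ]
w2 orange [228.7 130.4] 460 ctr [0.4963 0.3626] edges mm [33. 23. 34. 23.] yaw [ 120.4   29.5  -59.1 -151.9]
w2 stand [233.9 129.4] 3283 ctr [0.4921 0.3689] edges mm [71. 70. 74. 72.] yaw [ 122.6   33.2  -56.1 -149.3]
w3 topface [310.7 201.6] 397 ctr [0.4929 0.3692] edges mm [23. 23. 24. 23.] yaw [ 118.6   28.   -61.1 -153.1]
w3 orange [310.8 192.4] 409 ctr [0.4975 0.3698] edges mm [25. 31. 26. 31.] yaw [ 118.5   28.2  -61.1 -153.1]
w3 stand [304.2 206.6] 138 ctr [0.4755 0.3707] edges mm [15. 22. 15. 22.] yaw [ 121.3   30.3  -58.4 -150.4]
tri handle top [0.4924 0.3691 0.1136]
```

View pics/c1.png

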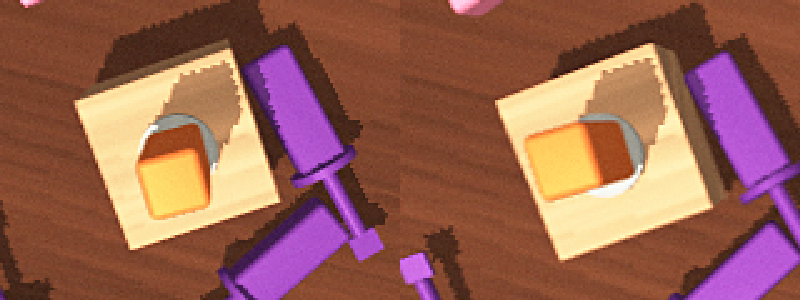

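The handle top is at (0.493, 0.369) and yaw is about 29.5° (mod 90). The height of 0.114 agrees with 0.117. The stand's centre is at (0.492, 0.369). I'll align and lower.

play_rows(commands=[[[-0.05, 0.35, 0, 1, 1], [0, 0, -0.5, 0.5, 1], [0, 0, -1, 0, 1], [0, 0, -1, 0, 1], [0, 0, 0, 0, 1]]])

```text
t: 5.52
tcp_pos: [0.4916, 0.365, 0.1629]
ee_rot: [179.8, 0.4, 29.3]
ft_force: [-0.2, 0.3, 0.4]
gripper_width: 0.0884
grasp_force: 0.0
```

```bash
cat > s.py <<'E'
from h import *
for i in range(3):
    s=r.observe();print(s['t'],np.round(s['tcp_pos'],4),np.round(s['ee_rot'],2),np.round(s['ft_force'],1),np.round(s['gripper_width'],4)); r.camera('top')
E
python3 s.py; python3 w.py w4 driver
```

```text
5.525 [0.4916 0.365  0.1629] [179.85   0.39  29.29] [-0.2  0.3  0.4] 0.0884
5.575 [0.493  0.3668 0.1651] [1.7992e+02 1.3000e-01 2.9300e+01] [ 0.6 -0.   0.5] 0.0882
5.625 [0.4938 0.368  0.1664] [ 1.7998e+02 -6.0000e-02  2.9310e+01] [0.5 0.3 1. ] 0.0879
driver 0.91 [0.4443 0.3089 0.0248] [353. 281.]
driver 0.88 [0.3794 0.4384 0.0247] [204. 274.]
driver 0.86 [0.4998 0.3696 0.1161] [328. 233.]
5.775 [0.49423698 0.36915763 0.1672232 ] [-179.97213392   -0.20400782   29.34154988] [ -32.   42.  -16.   93.   14.   47. -115.]
cam [0.563 0.408 0.347] down [-0.264 -0.148 -0.953]
```

View pics/w4.png

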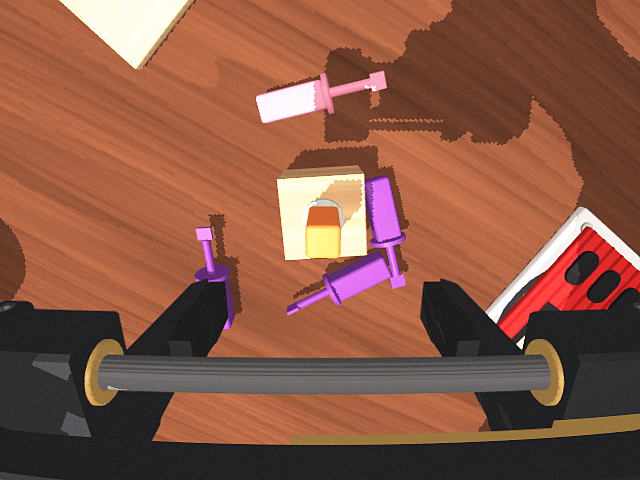

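The wrist view shows the handle top at (323,242), square to and centred between the fingers. I'll lower and grip.

play_rows(commands=[[[0, 0, -1, 0, 1], [0, 0, -0.75, 0, 1], [0, 0, -0.45, 0, 1], [0, 0, 0, 0, 1], [0, 0, 0, 0, 1]]])

```text
t: 6.4
tcp_pos: [0.494, 0.3693, 0.0785]
ee_rot: [-180.0, -0.1, 29.4]
ft_force: [0.5, -0.1, 0.3]
gripper_width: 0.088
grasp_force: 0.0
```

play_rows(commands=[[[0, 0, 0, 0, -1], [0, 0, 0, 0, -1], [0, 0, 0, 0, -1], [0, 0, 0, 0, -1], [0, 0, 0, 0, -1]]], squeeze=35)

```text
t: 7.02
tcp_pos: [0.4931, 0.3685, 0.0771]
ee_rot: [180.0, 0.0, 29.4]
ft_force: [0.0, -0.9, 0.6]
gripper_width: 0.0401
grasp_force: 0.0
```

```bash
python3 s.py
```

```text
7.025 [0.4931 0.3685 0.0771] [180.     0.    29.37] [ 0.  -0.9  0.6] 0.0401
7.075 [0.4931 0.3685 0.0771] [179.99   0.    29.37] [-0.4 -0.3  0.2] 0.0363
7.125 [0.4931 0.3685 0.0771] [179.99   0.    29.37] [1.  0.1 0.6] 0.0324
```

play_rows(commands=[[[0, 0, 0, 0, -1], [0, 0, 0, 0, -1], [0, 0, 0, 0, -1]]])

```text
t: 7.55
tcp_pos: [0.4931, 0.3685, 0.0771]
ee_rot: [180.0, 0.0, 29.4]
ft_force: [-0.2, 0.3, -0.3]
gripper_width: 0.0233
grasp_force: 35.0
```

play_rows(commands=[[[0, 0, 0.4, 0, -1], [0, 0, 0.8, 0, -1], [0, 0, 0.8, 0, -1], [0, 0, 1, 0, -1], [0, 0, 0.5, 0, -1]]])

```text
t: 8.18
tcp_pos: [0.494, 0.3694, 0.2207]
ee_rot: [-179.9, -0.2, 29.4]
ft_force: [0.0, 0.3, -1.4]
gripper_width: 0.0231
grasp_force: 35.0
```

play_rows(commands=[[[0, -1, 0, 0, -1], [0, -1, 0, 0, -1], [0, 0, 0, 0, -1], [0, 0, 0, 0, -1]]])

```text
t: 8.68
tcp_pos: [0.4933, 0.2895, 0.2181]
ee_rot: [-179.9, -0.1, 29.4]
ft_force: [-0.4, -0.2, -0.6]
gripper_width: 0.0229
grasp_force: 35.0
```

```bash
python3 s.py
cat > sc.py <<'E'
from h import *
ims=[]
s=r.observe();t=np.array(s['tcp_pos'])
for c in ['scene','top','wrist']:
    im=shot(c,c+'1');u,v=proj(r.camera_params(c),t+[0,0,-.04]);u,v=int(u),int(v)
    print(c,u,v)
    q=cv2.copyMakeBorder(im,80,80,80,80,cv2.BORDER_CONSTANT)[max(v,0)+20:max(v,0)+140,u+20:u+140]
    ims.append(cv2.resize(q,(260,260),interpolation=cv2.INTER_CUBIC) if q.size else np.zeros((260,260,3),np.uint8))
cv2.imwrite('pics/c2.png',np.hstack(ims)[:,:,::-1])
E
python3 sc.py
```

```text
8.675 [0.4933 0.2895 0.2181] [-1.7995e+02 -1.0000e-01  2.9390e+01] [-0.4 -0.2 -0.6] 0.0229
8.725 [0.493  0.2901 0.2179] [-1.7993e+02 -9.0000e-02  2.9450e+01] [ 0.4 -0.7 -1.2] 0.0232
8.775 [0.4929 0.2903 0.2176] [-1.7993e+02 -7.0000e-02  2.9480e+01] [-0.6 -0.5 -0.7] 0.0233
scene 439 176
top 195 272
wrist 323 245
```

View pics/c2.png

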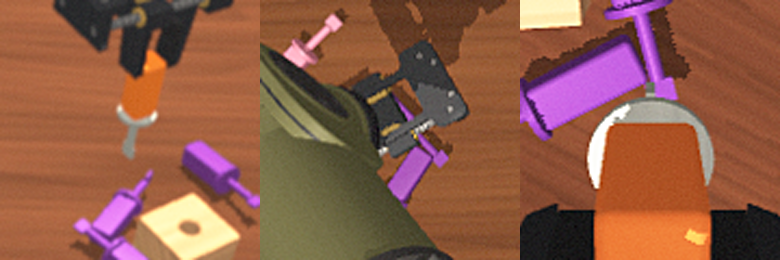

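The driver is held; the flange and blade hang below. At wrist pixel (323,225) a narrow sliver of blade shows in front of the flange. I'll test which way the blade lies by projection.

```bash
cat > b.py <<'E'
from h import *
import json
s=r.observe();t=np.array(s['tcp_pos']);y=np.radians(29.4);ex=np.array([np.cos(y),np.sin(y),0]);ey=np.array([-np.sin(y),np.cos(y),0])
for c in ['wrist','scene']:
    p=r.camera_params(c)
    for nm,a,b in [('wide tool x',ex,ey),('wide tool y',ey,ex)]:
        print(c,nm,[proj(p,t+i*.007*a+j*.0015*b-[0,0,.070]).round(1).tolist() for i,j in((1,1),(1,-1),(-1,-1),(-1,1))])
    print('flange',[proj(p,t+.017*d-[0,0,.020]).round(1).tolist() for d in (ex,-ex,ey,-ey)])
im=cv2.imread('pics/wrist1.png');g=cv2.cvtColor(im,cv2.COLOR_BGR2HSV)
for v in range(214,236,2): print(v,' '.join('%3d'%x for x in g[v,302:346,1][::2]))
im=cv2.imread('pics/scene1.png');g=cv2.cvtColor(im,cv2.COLOR_BGR2HSV)
print()
for v in range(172,192): print(v,' '.join('%3d'%x for x in g[v,426:452,1]))
E
python3 b.py
```

```text
wrist wide tool x [[322.5, 222.4], [326.7, 222.4], [326.7, 240.9], [322.5, 240.9]]
wrist wide tool y [[314.9, 229.8], [314.9, 233.7], [334.3, 233.7], [334.4, 229.8]]
flange [[324.9, 230.2], [324.8, 283.9], [296.0, 257.7], [353.6, 257.8]]
scene wide tool x [[439.0, 189.8], [437.8, 190.2], [433.8, 186.0], [435.1, 185.6]]
scene wide tool y [[439.7, 187.3], [438.8, 186.4], [433.1, 188.4], [434.0, 189.3]]
flange [[445.9, 174.0], [435.9, 163.9], [448.0, 166.5], [433.6, 171.3]]
214 146 143 145 149 141 146 147 146 174 126 163 133 167 133 182 159 166 165 167 139 166 162
216 139 142 151 142 147 148 152 142 164 125 165 119 157 167 174 153 159 151 157 156 160 157
218 144 145 146 144 148 145 147 148 151 181 159 126 153 174 185 178 179 161 150 156 155 162
220 144 140 145 144 145 142 149 147 148 163 135 153 138 164 140 153 181 163 166 158 158 165
222 139 140 141 147 145 148 147 149 151 173 117 163 141 147 149 152 144 164 161 172 158 160
224 143 146 145 148 147 140 149 159 134 136  39  65 145 148 149 149 123 161 164 172 155 161
226 141 140 148 143 148 158 135 192 168 154  22  62 148 149 147 147 125 
[... 1848 characters left out ...]
  18  39 105 149 157 159 157 159 156 154 161 161 154
186 151 155 155 155 155 155 164 156 153 117  60  26  17  16  42 123 155 158 155 157 155 157 158 161 152 152
187 157 150 160 154 161 159 160 157 157 144 104  56  25  24  59 132 157 157 157 156 158 156 156 155 152 158
188 153 157 156 159 158 157 159 154 157 161 143 102  58  42  79 136 156 160 151 157 163 158 160 156 160 158
189 156 154 160 159 156 159 153 165 157 160 155 147 112  97 120 154 161 156 159 155 161 153 154 157 158 156
190 159 157 155 152 156 161 157 158 156 155 162 161 153 147 154 158 161 151 157 151 152 156 157 160 155 158
191 152 157 158 159 150 148 153 161 162 160 157 158 161 162 157 156 157 158 151 157 159 156 153 156 157 151
```

The blade is wide along the tool's x (the sliver reaches row 223 and is about 3 px wide), so the tool yaw equals the blade yaw. I'll travel to the screw and turn to about 80°.

play_rows(commands=[[[0, -1, 0, 1, -1], [0, -1, 0, 1, -1], [0, -1, 0, 1, -1], [0, -1, 0, 1, -1], [0, -1, 0, 1, -1]]])

```text
t: 9.6
tcp_pos: [0.4933, 0.0876, 0.2172]
ee_rot: [180.0, -0.0, 79.7]
ft_force: [0.2, -1.0, -0.1]
gripper_width: 0.0232
grasp_force: 35.0
```

play_rows(commands=[[[0, -1, 0, 0, -1], [0, -1, 0, 0, -1], [0, -1, 0, 0, -1], [0, -1, 0, 0, -1], [0, -1, 0, 0, -1]]])

```text
t: 10.22
tcp_pos: [0.4934, -0.1125, 0.2172]
ee_rot: [180.0, -0.0, 79.4]
ft_force: [0.7, 0.3, -0.8]
gripper_width: 0.0232
grasp_force: 35.0
```

play_rows(commands=[[[-0.2, -0.5, 0, 0, -1], [0, 0, 0, 0, -1], [0, 0, 0, 0, -1]]])

```text
t: 10.6
tcp_pos: [0.4858, -0.1299, 0.2173]
ee_rot: [180.0, -0.1, 79.5]
ft_force: [0.8, 0.5, -0.5]
gripper_width: 0.0234
grasp_force: 35.0
```

```bash
python3 s.py; python3 w.py w5 slot knob
```

```text
10.6 [ 0.4858 -0.1299  0.2173] [ 1.7996e+02 -7.0000e-02  7.9470e+01] [ 0.8  0.5 -0.5] 0.0234
10.65 [ 0.4858 -0.1297  0.2174] [ 1.7996e+02 -6.0000e-02  7.9510e+01] [ 0.7 -0.  -1.7] 0.023
10.7 [ 0.4858 -0.1297  0.2173] [ 1.7996e+02 -6.0000e-02  7.9520e+01] [ 0.3  0.4 -0.5] 0.0231
slot 0.71 [ 0.4849 -0.0669  0.0578] [310. 137.]
knob 0.82 [ 0.4927 -0.0188  0.0898] [306.  76.]
10.9 [ 0.4853952  -0.13068441  0.21720037] [ 1.79986756e+02 -1.35059294e-02  7.94487479e+01] [ 32.  32. -35. 109.  25.  46. -27.]
cam [ 0.501 -0.051  0.397] down [-0.055 -0.299 -0.953]
```

play_rows(commands=[[[1, 0, 0, 0, -1], [0, -0.25, 0, 0, -1], [0, 0, 0, 0, -1], [0, 0, 0, 0, -1]]])

```text
t: 11.4
tcp_pos: [0.5241, -0.1414, 0.217]
ee_rot: [-179.9, 0.0, 79.4]
ft_force: [-0.3, 0.8, -1.1]
gripper_width: 0.0231
grasp_force: 35.0
```

```bash
python3 w.py w6 slot knob;python3 -c "
import cv2,numpy as np
a=cv2.imread('pics/w5.png')[40:340,120:520];b=cv2.imread('pics/w6.png')[40:340,120:520]
cv2.imwrite('pics/c3.png',np.hstack([a,b]))"
```

```text
slot 0.83 [ 0.4843 -0.067   0.0575] [265. 132.]
knob 0.85 [ 0.4968 -0.019   0.0897] [261.  70.]
11.55 [ 0.52462376 -0.14127326  0.21725955] [-1.79986664e+02  7.25143069e-03  7.93906788e+01] [ 31.  35. -34. 102.  25.  50. -25.]
cam [ 0.54  -0.063  0.396] down [-0.058 -0.3   -0.952]
```

View pics/c3.png

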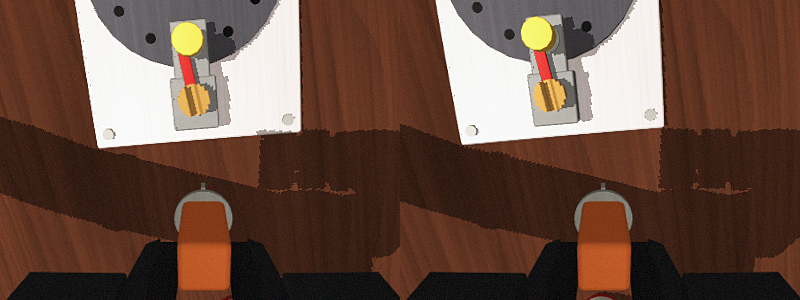

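The pair shows the brass head with its slot at (313,138) in w5 and (269,136) in w6, with the slot leaning slightly left of image-up and the knob at about (306,79). I'll measure both.

```bash
cat > n.py <<'E'
from h import *
import json
H_={}
for f,uv,kv in [('w5',(313,138),(307,79)),('w6',(269,136),(257,74))]:
    p=json.load(open(f'pics/{f}.json'));im=cv2.imread(f'pics/{f}.png')
    # rectified top view at slot plane z=.062 : 0.2 mm/px, centre from atz
    for nm,c,z,lo,hi in [('slot',uv,.062,(10,90,110),(25,255,255)),('knob',kv,.090,(24,120,120),(36,255,255))]:
        g=cv2.cvtColor(im,cv2.COLOR_BGR2HSV);m=cv2.inRange(g,lo,hi)
        win=np.zeros_like(m);cv2.circle(win,c,24,255,-1);m&=win
        pts=np.argwhere(m)[:,::-1].astype(np.float32)
        hull=cv2.convexHull(pts);(e,ax,an)=cv2.fitEllipse(hull)
        print(f,nm,len(pts),'ellipse',np.round(e,1),np.round(ax,1),'at z',atz(p,e,z).round(4))
        H_.setdefault(nm,[]).append(ray(p,e))
    C=atz(p,uv,.062);S=.00025;N=160
    gx,gy=np.meshgrid(np.arange(N),np.arange(N))
    mp=np.array([[proj(p,C+[(x-N/2)*S,(N/2-y)*S,0]) for x in range(N)] for y in range(N)],np.float32)
    w=cv2.remap(im,mp,None,cv2.INTER_CUBIC);cv2.imwrite(f'pics/r_{f}.png',cv2.resize(w,(400,400)));print('rect centre',C.round(4))
for k,v in H_.items(): print(k,'tri',tri(v).round(4))
cv2.imwrite('pics/c4.png',np.hstack([cv2.imread('pics/r_w5.png'),cv2.imread('pics/r_w6.png')]))
E
python3 n.py
```

```text
w5 slot 841 ellipse [313.3 139.6] [32.7 33.9] at z [ 0.4877 -0.0695  0.062 ]
w5 knob 804 ellipse [306.4  78.2] [30.8 33. ] at z [ 0.4924 -0.0202  0.09  ]
rect centre [ 0.4877 -0.0681  0.062 ]
w6 slot 840 ellipse [269.4 134.9] [33. 34.] at z [ 0.4882 -0.0697  0.062 ]
w6 knob 794 ellipse [255.8  72.7] [30.5 32.8] at z [ 0.4926 -0.0201  0.09  ]
rect centre [ 0.4877 -0.0706  0.062 ]
slot tri [ 0.4875 -0.0698  0.0575]
knob tri [ 0.4924 -0.02    0.0887]
```

View pics/c4.png

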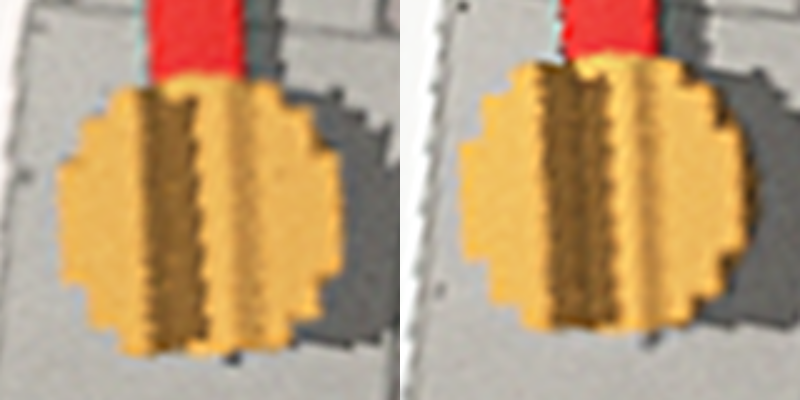

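Screw axis is (0.488, −0.0697) and knob axis (0.4924, −0.020), 50 mm apart as the text says. Slot yaw is about 92.5°. I'll move over it and descend.

play_rows(commands=[[[-0.9, 0.8, 0, 1, -1], [0, 1, 0, 0.3, -1], [0, 0, -0.5, 0, -1], [0, 0, -0.5, 0, -1], [0, 0, -0.5, 0, -1]]])

```text
t: 12.18
tcp_pos: [0.4891, -0.0693, 0.1568]
ee_rot: [180.0, 0.0, 92.4]
ft_force: [0.3, -0.5, -0.6]
gripper_width: 0.023
grasp_force: 35.0
```

play_rows(commands=[[[0, 0, -0.4, 0, -1], [0, 0, 0, 0, -1], [0, 0, 0, 0, -1], [0, 0, 0, 0, -1]]])

```text
t: 12.68
tcp_pos: [0.4897, -0.0694, 0.1419]
ee_rot: [179.9, 0.0, 92.4]
ft_force: [0.0, 1.3, -0.4]
gripper_width: 0.0233
grasp_force: 35.0
```

```bash
python3 s.py
```

```text
12.675 [ 0.4897 -0.0694  0.1419] [1.7991e+02 1.0000e-02 9.2360e+01] [ 0.   1.3 -0.4] 0.0233
12.725 [ 0.4896 -0.0695  0.1418] [1.7992e+02 1.0000e-02 9.2360e+01] [-0.2 -0.1 -1.5] 0.0233
12.775 [ 0.4895 -0.0695  0.1417] [1.7993e+02 1.0000e-02 9.2360e+01] [ 1.   0.3 -0.3] 0.0232
```

play_rows(commands=[[[-0.03, 0, -0.1, 0, -1], [0, 0, -0.1, 0, -1], [0, 0, -0.1, 0, -1], [0, 0, -0.06, 0, -1], [0, 0, 0, 0, -1]]])

```text
t: 13.45
tcp_pos: [0.4878, -0.0694, 0.1265]
ee_rot: [-180.0, -0.0, 92.4]
ft_force: [0.5, -1.2, -0.7]
gripper_width: 0.0231
grasp_force: 35.0
```

```bash
python3 s.py
```

```text
13.45 [ 0.4878 -0.0694  0.1265] [-179.98   -0.     92.38] [ 0.5 -1.2 -0.7] 0.0231
13.5 [ 0.4879 -0.0694  0.1266] [-180.     -0.     92.38] [-0.1 -0.3 -0.1] 0.0231
13.55 [ 0.488  -0.0694  0.1268] [179.99  -0.    92.37] [ 0.   0.3 -0.9] 0.0236
```

The tip is 5.5 mm below the head's top with no contact force, so the blade is in the slot. Now turn.

play_rows(commands=[[[0, 0, -0.03, 0.5, -1], [0, 0, 0, 0.8, -1], [0, 0, 0, 0.8, -1], [0, 0, 0, 0.8, -1], [0, 0, 0, 0.8, -1]]])

```text
t: 14.22
tcp_pos: [0.4877, -0.0698, 0.1256]
ee_rot: [-180.0, 0.0, 129.6]
ft_force: [-1.1, -0.3, -1.3]
gripper_width: 0.0234
grasp_force: 35.0
```

play_rows(commands=[[[0, 0, 0, 0.8, -1], [0, 0, 0, 0.8, -1], [0, 0, 0, 0.8, -1], [0, 0, 0, 0.8, -1], [0, 0, 0, 0.6, -1]]])

```text
t: 14.85
tcp_pos: [0.4876, -0.0699, 0.1256]
ee_rot: [-180.0, -0.0, 167.5]
ft_force: [-1.3, -0.3, -0.1]
gripper_width: 0.0233
grasp_force: 35.0
```

```bash
echo "s=r.observe();print('tq',np.round(s['wrist_torque'],2),'q',np.round(s['q']))" >> s.py; python3 s.py
```

```text
14.85 [ 0.4876 -0.0699  0.1256] [-1.7996e+02 -2.0000e-02  1.6754e+02] [-1.3 -0.3 -0.1] 0.0233
14.9 [ 0.4876 -0.07    0.1255] [-1.7997e+02 -3.0000e-02  1.6770e+02] [-0.8 -0.2  0.8] 0.0234
14.95 [ 0.4876 -0.0699  0.1255] [-1.7999e+02 -3.0000e-02  1.6734e+02] [ 0.1 -0.9  0.2] 0.0236
tq [-0.1   0.08 -0.04] q [ 33.  45. -51. 115.  51.  45.  28.]
```

Torque shows only friction so far. I'll keep turning to the stop.

play_rows(commands=[[[0, 0, 0, 0.6, -1], [0, 0, 0, 0.6, -1], [0, 0, 0, 0.3, -1], [0, 0, 0, 0, -1]]])

```text
t: 15.5
tcp_pos: [0.4878, -0.0698, 0.1255]
ee_rot: [-180.0, -0.0, -177.8]
ft_force: [-1.6, -0.0, -0.1]
gripper_width: 0.0236
grasp_force: 35.0
```

```bash
python3 s.py
```

```text
15.5 [ 0.4878 -0.0698  0.1255] [-1.7998e+02 -2.0000e-02 -1.7776e+02] [-1.6 -0.  -0.1] 0.0236
15.55 [ 0.4878 -0.0698  0.1255] [-1.7997e+02 -2.0000e-02 -1.7777e+02] [-1.4 -1.2  0.3] 0.0231
15.6 [ 0.4878 -0.0698  0.1256] [-1.7997e+02 -2.0000e-02 -1.7775e+02] [-0.2 -0.9 -0.1] 0.0236
tq [-0.18  0.11 -0.02] q [ 35.  47. -55. 115.  54.  48.  40.]
```

play_rows(commands=[[[0, 0, 0, 0.4, -1], [0, 0, 0, 0.3, -1], [0, 0, 0, 0, -1]]])

```text
t: 16.02
tcp_pos: [0.4878, -0.0696, 0.1255]
ee_rot: [-180.0, -0.0, -170.7]
ft_force: [-0.3, -0.4, 1.4]
gripper_width: 0.0235
grasp_force: 35.0
```

```bash
python3 s.py
```

```text
16.025 [ 0.4878 -0.0696  0.1255] [-1.7999e+02 -2.0000e-02 -1.7072e+02] [-0.3 -0.4  1.4] 0.0235
16.075 [ 0.4879 -0.0697  0.1255] [-1.7999e+02 -2.0000e-02 -1.7073e+02] [-0.5 -0.  -0.2] 0.0236
16.125 [ 0.4879 -0.0696  0.1255] [-1.7999e+02 -1.0000e-02 -1.7072e+02] [-0.9 -1.1  0.6] 0.0232
tq [-0.22  0.16 -0.1 ] q [ 35.  47. -56. 115.  54.  49.  46.]
```

```bash
cat > k.py <<'E'
from h import *
S=np.array([.488,-.0697])
for c in ['scene','wrist','top']:
    im=r.camera(c);cv2.imwrite(f'pics/k_{c}.png',im[:,:,::-1]);p=r.camera_params(c);g=cv2.cvtColor(im,cv2.COLOR_RGB2HSV)
    m=(cv2.inRange(g,(0,170,90),(6,255,255))|cv2.inRange(g,(174,170,90),(180,255,255)))>0
    P=[atz(p,(u,v),.052)[:2]-S for v,u in np.argwhere(m)]
    P=np.array([x for x in P if .010<np.hypot(*x)<.046])
    if len(P): print(c,len(P),'mean dir',np.degrees(np.arctan2(*P.mean(0)[::-1])).round(1),'radius',np.hypot(*P.T).max().round(4), 'mean',P.mean(0).round(4))
print('tq',np.mean([(r.observe()['wrist_torque'],r.camera('top') is None)[0] for _ in range(6)],0).round(3))
E
python3 k.py
```

```text
scene 9 mean dir 170.2 radius 0.0409 mean [-0.0341  0.0059]
wrist 553 mean dir 169.2 radius 0.0436 mean [-0.0286  0.0054]
tq [-0.256  0.153 -0.052]
```

The bar now points at about 169.5°, and the stop is expected at about 171°. One more nudge will confirm the stop.

play_rows(commands=[[[0, 0, 0, 0.3, -1], [0, 0, 0, 0.3, -1], [0, 0, 0, 0, -1]]])

```text
t: 17.0
tcp_pos: [0.488, -0.0695, 0.1255]
ee_rot: [180.0, 0.0, -164.7]
ft_force: [-1.4, -1.5, -0.2]
gripper_width: 0.0232
grasp_force: 35.0
```

```bash
python3 k.py; python3 s.py
```

```text
scene 10 mean dir 171.4 radius 0.0409 mean [-0.033  0.005]
wrist 551 mean dir 171.2 radius 0.0437 mean [-0.0288  0.0044]
tq [-0.308  0.134 -0.13 ]
17.45 [ 0.4879 -0.0695  0.1256] [ 180.     -0.   -164.64] [-0.9 -0.   0.7] 0.0235
17.5 [ 0.4879 -0.0695  0.1255] [ 180.     -0.   -164.63] [-1.6 -0.5  0.6] 0.0233
17.55 [ 0.4879 -0.0695  0.1256] [-180.     -0.   -164.63] [-1.3 -0.4  1.5] 0.0234
tq [-0.33  0.11 -0.13] q [ 36.  48. -58. 115.  55.  50.  52.]
```

The torque has doubled while the bar moved under 2°, and it sits at 171°, so it is at the stop. I'll centre the blade, lift it out and go back to the stand.

play_rows(commands=[[[0, 0, 0, -0.8, -1], [0, 0, 0, -0.6, -1], [0, 0, 0.2, 0, -1], [0, 0, 0.5, 0, -1], [0, 0, 0.8, 0, -1]]])

```text
t: 18.23
tcp_pos: [0.4878, -0.0688, 0.1861]
ee_rot: [179.9, -0.0, -178.4]
ft_force: [0.5, 0.1, -0.6]
gripper_width: 0.0231
grasp_force: 35.0
```

play_rows(commands=[[[0, 0, 0.8, 0, -1], [0, 1, 0, -0.8, -1], [0, 1, 0, -1, -1], [0, 1, 0, -1, -1], [0, 1, 0, -1, -1]]])

```text
t: 18.85
tcp_pos: [0.4881, 0.0927, 0.2182]
ee_rot: [179.9, -0.0, 143.2]
ft_force: [0.3, 0.9, -0.3]
gripper_width: 0.0235
grasp_force: 35.0
```

```bash
python3 k.py; python3 s.py
```

```text
scene 11 mean dir 171.8 radius 0.0409 mean [-0.0327  0.0047]
wrist 238 mean dir 176.2 radius 0.0405 mean [-0.0262  0.0017]
top 37 mean dir 170.1 radius 0.0422 mean [-0.029   0.0051]
tq [-0.01  -0.161  0.009]
19.3 [0.488  0.0892 0.2174] [-1.7998e+02 -1.0000e-02  1.4330e+02] [ 0.2 -0.1 -1.2] 0.0235
19.35 [0.488  0.0894 0.2174] [-1.7998e+02 -1.0000e-02  1.4330e+02] [-0.4 -0.8 -0.8] 0.0234
19.4 [0.488  0.0896 0.2174] [-1.7999e+02 -1.0000e-02  1.4330e+02] [ 0.3 -0.5 -0.7] 0.0233
tq [ 0.01 -0.16 -0.01] q [ 15.  36. -50. 109.  35.  51.   1.]
```

play_rows(commands=[[[0, 1, 0, -1, -1], [0, 1, 0, -1, -1], [0, 1, 0, 0, -1], [0, 1, 0, 0, -1], [0, 1, 0, 0, -1]]])

```text
t: 20.08
tcp_pos: [0.488, 0.2915, 0.2175]
ee_rot: [-180.0, 0.0, 123.4]
ft_force: [0.0, -0.3, -0.6]
gripper_width: 0.0235
grasp_force: 35.0
```

play_rows(commands=[[[0.1, 1, 0, 0, -1], [0, 0.95, 0, 0, -1], [0, 0, -0.5, 0, -1], [0, 0, -0.5, 0, -1], [0, 0, 0, 0, -1]]])

```text
t: 20.7
tcp_pos: [0.4913, 0.3672, 0.176]
ee_rot: [-179.8, 0.0, 123.4]
ft_force: [0.9, -0.7, -0.1]
gripper_width: 0.0236
grasp_force: 35.0
```

```bash
python3 s.py
```

```text
20.7 [0.4913 0.3672 0.176 ] [-1.7980e+02  4.0000e-02  1.2337e+02] [ 0.9 -0.7 -0.1] 0.0236
20.75 [0.4918 0.368  0.1772] [-179.93    0.    123.36] [ 0.1 -0.1 -0.7] 0.0232
20.8 [0.4922 0.3686 0.1779] [ 1.7998e+02 -2.0000e-02  1.2335e+02] [ 0.2  0.4 -1.6] 0.0231
tq [-0.03 -0.17  0.09] q [-20.  45. -39.  92.  33.  55. -37.]
```

The bar stays at 171°, clear of the collar. I'm over the hole, so I'll lower.

play_rows(commands=[[[0, 0, -0.6, 0, -1], [0, 0, -0.6, 0, -1], [0, 0, -0.6, 0, -1], [0, 0, -0.4, 0, -1], [0, 0, 0, 0, -1]]])

```text
t: 21.48
tcp_pos: [0.4918, 0.3682, 0.0891]
ee_rot: [-179.9, 0.0, 123.4]
ft_force: [-0.3, -0.6, -0.3]
gripper_width: 0.0231
grasp_force: 35.0
```

play_rows(commands=[[[0, 0, -0.2, 0, -1], [0, 0, -0.08, 0, -1], [0, 0, 0, 0, -1], [0, 0, 0, 0, -1]]])

```text
t: 21.98
tcp_pos: [0.4921, 0.3687, 0.0786]
ee_rot: [180.0, -0.0, 123.4]
ft_force: [-0.5, -0.7, -0.6]
gripper_width: 0.0231
grasp_force: 35.0
```

```bash
python3 s.py
```

```text
21.975 [0.4921 0.3687 0.0786] [ 1.7997e+02 -1.0000e-02  1.2337e+02] [-0.5 -0.7 -0.6] 0.0231
22.025 [0.4921 0.3687 0.0786] [ 1.7997e+02 -1.0000e-02  1.2337e+02] [-0.  -0.1  0.1] 0.0233
22.075 [0.4921 0.3687 0.0786] [ 1.7997e+02 -1.0000e-02  1.2337e+02] [ 0.6  0.4 -0.2] 0.0236
tq [ 0.02 -0.08 -0.01] q [-22.  52. -34.  97.  39.  44. -43.]
```

play_rows(commands=[[[0, 0, -0.03, 0, -1], [0, 0, 0, 0, -1], [0, 0, 0, 0, 1], [0, 0, 0, 0, 1], [0, 0, 0, 0, 1]]])

```text
t: 22.75
tcp_pos: [0.492, 0.3686, 0.0772]
ee_rot: [180.0, -0.0, 123.4]
ft_force: [-0.5, 0.0, 0.6]
gripper_width: 0.0514
grasp_force: 0.0
```

play_rows(commands=[[[0, 0, 0, 0, 1], [0, 0, 0, 0, 1], [0, 0, 0, 0, 1], [0, 0, 0.5, 0, 1], [0, 0, 1, 0, 1]]])

```text
t: 23.38
tcp_pos: [0.4913, 0.3678, 0.1376]
ee_rot: [-179.9, 0.0, 123.4]
ft_force: [0.4, 0.1, 1.0]
gripper_width: 0.0883
grasp_force: 0.0
```

play_rows(commands=[[[0, 0, 1, -1, 1], [0, -1, 1, -1, 1], [0, -1, 0, -1, 1], [0, -1, 0, -0.8, 1], [0, -1, 0, 0, 1]]])

```text
t: 24.0
tcp_pos: [0.4921, 0.2077, 0.2189]
ee_rot: [179.9, -0.0, 85.3]
ft_force: [0.2, 0.6, -0.1]
gripper_width: 0.0879
grasp_force: 0.0
```

```bash
cat > d.py <<'E'
from h import *
for c in ['scene','top']:
    shot(c,c+'2');p=r.camera_params(c)
    for l in ['driver','stand']:
        for d in r.spot_in(l,c)[:4]: print(c,l,round(d['p'],2),np.round(d['location'],3))
a=cv2.imread('pics/scene2.png')[120:320,360:560];b=cv2.imread('pics/top2.png')[180:380,90:290]
cv2.imwrite('pics/c5.png',cv2.resize(np.hstack([a,b]),(800,400)))
E
python3 d.py;python3 s.py
```

```text
scene driver 0.9 [0.503 0.366 0.089]
scene driver 0.89 [0.581 0.424 0.027]
scene driver 0.71 [0.52  0.31  0.021]
scene driver 0.61 [0.368 0.418 0.022]
scene stand 0.73 [0.512 0.359 0.045]
top driver 0.91 [0.359 0.414 0.027]
top driver 0.75 [0.568 0.426 0.028]
top driver 0.3 [ 0.482 -0.074  0.058]
top stand 0.53 [ 0.485 -0.067  0.056]
top stand 0.52 [0.508 0.39  0.055]
24.3 [0.492  0.2104 0.2181] [ 1.7994e+02 -1.3000e-01  8.5480e+01] [-0.9 -0.   0.2] 0.088
24.35 [0.4919 0.2105 0.2178] [ 1.7996e+02 -1.1000e-01  8.5500e+01] [ 0.6 -0.1 -0.8] 0.0881
24.4 [0.4918 0.2104 0.2176] [ 1.7997e+02 -9.0000e-02  8.5510e+01] [-0.2  0.4  0.9] 0.0881
tq [-0.07 -0.1  -0.02] q [ -8.  34. -32. 104.  23.  49. -56.]
```

View pics/c5.png

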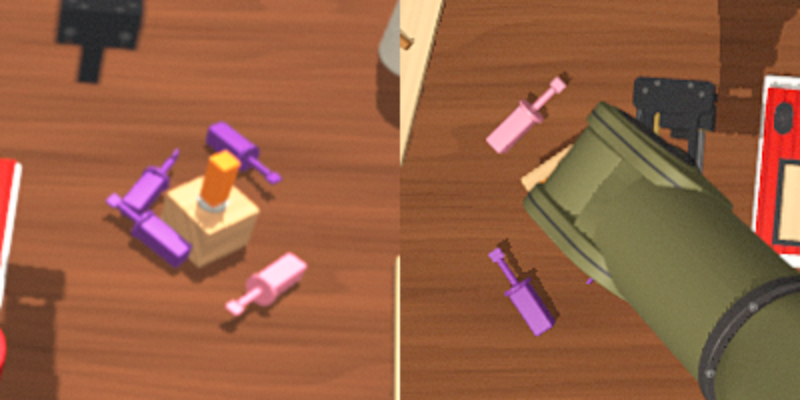

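The scene view shows the driver upright in its stand, flange seated. Next is the knob at (0.4924, −0.020).

play_rows(commands=[[[0, -1, 0, 0, 1], [0, -1, 0, 0, 1], [0, -1, 0, 0, 1], [0, -1, 0, 0, 1], [0, -1, 0, 0, 1]]])

```text
t: 25.08
tcp_pos: [0.4922, 0.0082, 0.2172]
ee_rot: [180.0, -0.0, 85.5]
ft_force: [-0.0, 0.3, -0.9]
gripper_width: 0.0884
grasp_force: 0.0
```

play_rows(commands=[[[0, -0.76, 0, 0, 1], [0, 0, -0.5, 0, 1], [0, 0, -0.8, 0, 1], [0, 0, -0.7, 0, 1], [0, 0, 0, 0, 1]]])

```text
t: 25.7
tcp_pos: [0.4908, -0.0212, 0.1358]
ee_rot: [-179.8, 0.0, 85.5]
ft_force: [-0.3, 0.4, 0.3]
gripper_width: 0.0879
grasp_force: 0.0
```

```bash
python3 s.py; python3 w.py w7 knob
```

```text
25.7 [ 0.4908 -0.0212  0.1358] [-1.7978e+02  1.0000e-02  8.5460e+01] [-0.3  0.4  0.3] 0.0879
25.75 [ 0.4918 -0.0211  0.1369] [-1.7993e+02 -2.0000e-02  8.5450e+01] [ 0.4 -0.6 -0.4] 0.0885
25.8 [ 0.4925 -0.0211  0.1377] [ 1.7996e+02 -3.0000e-02  8.5430e+01] [ 0.6 -0.5  0.6] 0.088
tq [-0.05 -0.11  0.03] q [ 15.  38. -28. 116.  31.  34. -40.]
knob 0.56 [ 0.4932 -0.0119  0.0889] [322. 228.]
25.95 [ 0.49288717 -0.02151593  0.13822202] [ 1.79867672e+02 -2.78533531e-02  8.53769206e+01] [ 15.  38. -28. 116.  31.  34. -40.]
cam [0.5   0.059 0.317] down [-0.023 -0.304 -0.952]
```

play_rows(commands=[[[0, 0.03, -0.7, 0, 1], [0, 0, -0.7, 0, 1], [0, 0, -0.55, 0, 1], [0, 0, 0, 0, 1], [0, 0, 0, 0, 1]]])

```text
t: 26.58
tcp_pos: [0.4928, -0.0205, 0.0602]
ee_rot: [179.9, -0.0, 85.4]
ft_force: [-0.4, -1.1, 0.5]
gripper_width: 0.0875
grasp_force: 0.0
```

```bash
python3 s.py
```

```text
26.575 [ 0.4928 -0.0205  0.0602] [ 1.7989e+02 -2.0000e-02  8.5360e+01] [-0.4 -1.1  0.5] 0.0875
26.625 [ 0.4929 -0.0206  0.0603] [ 1.7987e+02 -3.0000e-02  8.5360e+01] [-0.  -0.3  0.1] 0.0883
26.675 [ 0.4928 -0.0206  0.0603] [ 1.7987e+02 -2.0000e-02  8.5350e+01] [ 0.2 -0.5  0. ] 0.0883
tq [-0.03 -0.01 -0.07] q [  9.  45. -20. 119.  39.  22. -47.]
```

play_rows(commands=[[[0, 0, 0, 0, -1], [0, 0, 0, 0, -1], [0, 0, 0, 0, -1], [0, 0, 0, 0, -1], [0, 0, 0, 0, -1]]], squeeze=45)

```text
t: 27.35
tcp_pos: [0.4919, -0.0207, 0.0591]
ee_rot: [-180.0, -0.0, 85.4]
ft_force: [0.2, -1.0, 0.4]
gripper_width: 0.0403
grasp_force: 0.0
```

play_rows(commands=[[[0, 0, 0, 0, -1], [0, 0, 0, 0, -1], [0, 0, 0, 0, -1]]])

```text
t: 27.72
tcp_pos: [0.4919, -0.0207, 0.0591]
ee_rot: [180.0, -0.0, 85.4]
ft_force: [0.4, -0.1, -0.0]
gripper_width: 0.0103
grasp_force: 0.0
```

```bash
python3 s.py
```

```text
27.725 [ 0.4919 -0.0207  0.0591] [180.    -0.    85.37] [ 0.4 -0.1 -0. ] 0.0103
27.775 [ 0.4919 -0.0207  0.0591] [180.     0.    85.37] [ 0.5  0.1 -0.6] 0.0062
27.825 [ 0.4919 -0.0207  0.0591] [180.     0.    85.37] [0.3 0.8 0.2] 0.0021
tq [-0.07 -0.15 -0.  ] q [  9.  45. -20. 119.  39.  22. -47.]
```

The fingers shut to 2 mm, so nothing is between the pads. I'll find out where the knob is now.

```bash
cat > y.py <<'E'
from h import *
R=[]
for c in ['scene','wrist','top']:
    im=r.camera(c);cv2.imwrite(f'pics/y_{c}.png',im[:,:,::-1]);p=r.camera_params(c);g=cv2.cvtColor(im,cv2.COLOR_RGB2HSV)
    m=cv2.inRange(g,(24,120,90),(36,255,255));n,l,s,ce=cv2.connectedComponentsWithStats(m)
    for i in range(1,n):
        if s[i,4]>15: print(c,'yellow',ce[i].round(1),s[i,:5],'z.09->',atz(p,ce[i],.08).round(4))
    for d in r.spot_in('knob',c)[:3]+r.spot_in('slot',c)[:2]: print('  net',round(d['p'],2),np.round(d['location'],4),proj(p,d['location']).round())
    print(c,'expected knob at',proj(p,[.4924,-.020,.077]).round(), 'tcp at',proj(p,r.observe()['tcp_pos']).round())
E
python3 y.py; python3 s.py
```

```text
scene yellow [472.1 199.9] [467 197  11   7  53] z.09-> [0.4515 0.3822 0.08  ]
scene yellow [267.2 209.3] [264 207   8   7  27] z.09-> [ 0.5098 -0.0618  0.08  ]
scene yellow [185.2 312.4] [177 306  16  12 113] z.09-> [ 0.7817 -0.1724  0.08  ]
  net 0.58 [ 0.4991 -0.0192  0.0538] [288. 215.]
  net 0.69 [ 0.4906 -0.073   0.0638] [264. 208.]
scene expected knob at [287. 206.] tcp at [288. 211.]
  net 0.67 [ 0.4962 -0.0076  0.0705] [329. 256.]
wrist expected knob at [323. 285.] tcp at [323. 272.]
top yellow [410.5 156.2] [404 147  17  16 127] z.09-> [ 0.7437 -0.1731  0.08  ]
top expected knob at [345. 270.] tcp at [345. 270.]
28.325 [ 0.4919 -0.0207  0.0591] [180.    -0.    85.37] [-0.3 -0.6  0. ] 0.0001
28.375 [ 0.492  -0.0207  0.0591] [179.99  -0.    85.37] [ 0.1  0.4 -0.9] 0.0006
28.425 [ 0.4919 -0.0207  0.0591] [180.     0.    85.37] [-0.3  0.7 -0.2] 0.0002
tq [-0.03 -0.13  0.03] q [  9.  45. -20. 119.  39.  22. -47.]
```

```bash
cat > z.py <<'E'
from h import *
import json
def txt(im,v0,v1,u0,u1,st=6):
    g=cv2.cvtColor(im,cv2.COLOR_BGR2HSV)
    for v in range(v0,v1,st):
        s=''
        for u in range(u0,u1,st):
            h,a,b=g[v,u]
            s+= '#' if b<50 else 'w' if a<50 and b>150 else 'g' if a<60 else 'Y' if 22<=h<=37 else 'o' if 12<=h<22 and a>100 and b>90 else 'R' if (h<5 or h>174) and a>190 else '.'
        print(v,s)
txt(cv2.imread('pics/w7.png'),130,340,180,470); print()
txt(cv2.imread('pics/y_wrist.png'),130,400,180,470);print()
txt(cv2.imread('pics/y_scene.png'),150,240,230,330,2)
E
python3 z.py
```

```text
130 ..wwRRRRRR.RRRRRRRRRRRRRRRRRRRRRRR#######.RRRww..
136 ...wR.RRRRRRRRRRRRRRRRRRRRRRRRRRRRRRRR.#RRRRRw...
142 ...wRRRRRRRRRRRRRRRRRRRRRRRRRRRRRRRRRRRRRRRRRw...
148 ...wwwgggggggggggggggggg..R.RRRRRRRRRRRRRRRR.w...
154 ...wwwgggggggggggggggggggggggggggggggggggggwww...
160 ...wwwgggggggggggggggggggggggggggggggggggggwww...
166 ...wwwwggg##ggggggggggggggggggggggggg#gggggwww...
172 ...wwwwggg##ggggggggggggggggggggggggg##gggwwww...
178 ...wwwwwggggggggggggggggggggggggggggggggggwwww...
184 ...wwwwwgggggggggggggggggggggggggggggggggwwwww...
190 ...wwwwwwggggggggggggg#ggg#gggggggggggggwwwww....
196 ...wwwwwwwgggggg#ggggwwwwwwwgggggg#ggggwwwwww....
202 ...wwwwwwwwggggg##gggwwwwgggg#g##gggggwwwwwww....
208 ...wwwwwwwwwgggggggggwwwwgggggg#gggggwwwwwwww....
214 ....wwwwwwwwwggggggggwwoogggggggggggwwwwwwwww....
220 ....wwwwwwwwwwwggggggwYoYYYgggggggwwwwwwwwwww....
226 ....wwwwwwwwwwwwwggggoYYYYoggggggwwwwwwwwwwww....
232 ....wwwwwwwwwwwwwwwwgoYYYYYgggwwwwwwwwwwwwwwg.#..
238 ....wwwwwwwwwwwwwwwwwYYYYYYgwwwwwwwwwwwwwwwwg.#..
244 ....wwwwwwwwwwwwwwwwgYYYYYYgwwwwwwwwwwwwwwww.....
250 ....wwwwwwwwwwww
[... 4996 characters left out ...]
.wwwwgoYooowwwwwwwwgwwwwgwwwwwwwgRRRR..g
216 ........o..wwwwww...wwwwwwwwwwwwwwggwwwwww.RRRR.ow
218 ..........wwwwwwwwwwwwgwwwwwwwwwwwggwwwwww.RRRRg.w
220 ...o......wwggggwwwwwwwwwwwwwwwwwwggwwwwww.RRR.gYw
222 .........wwwggggggggggggggggggwgwwgwwwwww.RRRR..gw
224 .........wwwgggggggggggwwggggggggggwwwwww.RRRR.oww
226 .........wwwgggggggggggwwggggggggggwwwwww.RRRRg.YY
228 ........wwwwwwwwgggggggwwgggggggggwwwwwww.RRRR....
230 .....o..wwwwwwwwwwwwwwwwwgggggggggwwwwwwgRRRRRRRRR
232 ........wwwwwwwwwwwwwwwwwggggggggwwwwwww.RRRRRRRRR
234 .....o.wwwwwwwwwwwwwwwwwwwgggg#ggwwwwwww.RRRRRRRRR
236 .......wwwwwwwwwwwwwwwwwwwgggggggwwwwwww.RR..RRRR.
238 ......wwwwwwwwwwwwwwwwwwwwgggggggwwwwww.RR.ggg.RRR
```

```bash
cat > q.py <<'E'
from h import *
import json
from z import txt
s=r.observe();t=np.array(s['tcp_pos']);print(t,s['gripper_width'],s['grasp_force'])
for c in ['wrist','scene']:
    p=r.camera_params(c);print(c,'f',K(p)[0,0].round(),'cam',np.linalg.inv(p['world_to_cam'])[:3,3].round(3))
    for z in (.047,.059,.064,.077,.09,.104):
        print(z,'axis',proj(p,[.4924,-.02,z]).round(),'x+-13',[proj(p,[.4924+d,-.02,z]).round().tolist() for d in(-.013,.013)],'y+-13',[proj(p,[.4924,-.02+d,z]).round().tolist() for d in(-.013,.013)])
print();txt(cv2.imread('pics/y_wrist.png'),246,352,270,382,3)
E
sed -i '/^txt(/d' z.py; python3 q.py
```

```text
[ 0.49195929 -0.02066457  0.05915397] 0.0005195291908322627 0.0
wrist f 364.0 cam [0.499 0.059 0.238]
0.047 axis [324. 262.] x+-13 [[301.0, 264.0], [346.0, 260.0]] y+-13 [[325.0, 283.0], [322.0, 240.0]]
0.059 axis [324. 270.] x+-13 [[299.0, 272.0], [348.0, 269.0]] y+-13 [[325.0, 292.0], [322.0, 248.0]]
0.064 axis [324. 274.] x+-13 [[299.0, 276.0], [348.0, 273.0]] y+-13 [[325.0, 296.0], [321.0, 251.0]]
0.077 axis [323. 285.] x+-13 [[297.0, 287.0], [350.0, 283.0]] y+-13 [[326.0, 309.0], [321.0, 261.0]]
0.09 axis [323. 298.] x+-13 [[295.0, 300.0], [352.0, 296.0]] y+-13 [[326.0, 323.0], [321.0, 272.0]]
0.104 axis [323. 314.] x+-13 [[293.0, 316.0], [354.0, 312.0]] y+-13 [[326.0, 340.0], [321.0, 286.0]]
scene f 491.0 cam [1.256 0.103 0.824]
0.047 axis [288. 215.] x+-13 [[289.0, 211.0], [287.0, 219.0]] y+-13 [[282.0, 215.0], [294.0, 215.0]]
0.059 axis [288. 211.] x+-13 [[289.0, 207.0], [287.0, 216.0]] y+-13 [[282.0, 211.0], [294.0, 212.0]]
0.064 axis [288. 210.] x+-13 [[288.0, 206.0], [287.0, 214.0]] y+-13 [[282.0, 209.0], [294.0, 210.0]]
0.077 axis [287. 206.] x+-13 [[288.0, 201.0], [287.0
[... 1098 characters left out ...]
#####gwwwwww
306 wwwww#############o#############wwwwww
309 wwwww#############o#############wwwwww
312 wwww##############o##############wwwww
315 ##################Y###################
318 ##################o###################
321 ##################.###################
324 ##################.###################
327 ##################.###################
330 ##################.###################
333 ##################o###################
336 ##################o###################
339 ##################o###################
342 #######.##########o#########..########
345 #######oo#########o#########oo########
348 #######oo#########.#########oo########
351 #######o.#########.#########oo########
```

The projections put the shut fingertips at z≈0.090. They rest just above the knob's top, about 31 mm higher than the nominal TCP, and that fits how high the driver handle was held. I'll reopen and grip about 24 mm lower.

play_rows(commands=[[[0, 0, 0, 0, 0.5], [0, 0, 0, 0, 0.5], [0, 0, 0, 0, 0.5], [0, 0, 0, 0, 0.5], [0, 0, 0, 0, 0.5]]])

```text
t: 29.1
tcp_pos: [0.492, -0.0207, 0.0592]
ee_rot: [180.0, -0.0, 85.4]
ft_force: [-0.3, 0.4, 0.1]
gripper_width: 0.048
grasp_force: 0.0
```

play_rows(commands=[[[0, 0, 0, 0, 0.5], [0, 0, -0.1, 0, 0.5], [0, 0, -0.2, 0, 0.5], [0, 0, -0.2, 0, 0.5], [0, 0, 0, 0, 0.5]]])

```text
t: 29.72
tcp_pos: [0.4914, -0.0206, 0.0383]
ee_rot: [-179.9, 0.0, 85.4]
ft_force: [-0.2, -0.2, -0.1]
gripper_width: 0.0663
grasp_force: 0.0
```

```bash
python3 s.py
```

```text
29.725 [ 0.4914 -0.0206  0.0383] [-1.7992e+02  2.0000e-02  8.5390e+01] [-0.2 -0.2 -0.1] 0.0663
29.775 [ 0.4916 -0.0206  0.0387] [-1.7995e+02  2.0000e-02  8.5390e+01] [ 0.3 -0.   0.1] 0.066
29.825 [ 0.4918 -0.0206  0.0389] [-1.7998e+02  1.0000e-02  8.5380e+01] [ 0.7  1.  -0.4] 0.0657
tq [-0.03 -0.06  0.02] q [  8.  47. -17. 119.  41.  19. -48.]
```

play_rows(commands=[[[0, 0, -0.1, 0, -1], [0, 0, 0, 0, -1], [0, 0, 0, 0, -1], [0, 0, 0, 0, -1], [0, 0, 0, 0, -1]]])

```text
t: 30.5
tcp_pos: [0.4923, -0.0207, 0.0352]
ee_rot: [180.0, -0.0, 85.4]
ft_force: [1.1, 0.0, -0.5]
gripper_width: 0.025
grasp_force: 45.0
```

play_rows(commands=[[[0, 0, 0, 0, -1], [0, 0, 0, 0, -1]]])

```text
t: 30.75
tcp_pos: [0.4923, -0.0207, 0.0352]
ee_rot: [180.0, -0.0, 85.4]
ft_force: [1.6, -0.4, 0.7]
gripper_width: 0.0249
grasp_force: 45.0
```

```bash
python3 s.py
```

```text
30.75 [ 0.4923 -0.0207  0.0352] [ 1.7996e+02 -1.0000e-02  8.5370e+01] [ 1.6 -0.4  0.7] 0.0249
30.8 [ 0.4923 -0.0207  0.0352] [ 1.7996e+02 -1.0000e-02  8.5360e+01] [0.4 0.3 1.1] 0.0246
30.85 [ 0.4922 -0.0207  0.0352] [ 1.7997e+02 -1.0000e-02  8.5360e+01] [ 0.9 -0.6  0.3] 0.0248
tq [-0.06 -0.24  0.03] q [  7.  48. -17. 119.  41.  19. -49.]
```

The knob is gripped at 25 mm. I'll pull up.

play_rows(commands=[[[0, 0, 0.05, 0, -1], [0, 0, 0.1, 0, -1], [0, 0, 0.1, 0, -1], [0, 0, 0.05, 0, -1], [0, 0, 0, 0, -1]]], squeeze=55)

```text
t: 31.52
tcp_pos: [0.4922, -0.0207, 0.0472]
ee_rot: [180.0, -0.0, 85.4]
ft_force: [4.0, -0.2, -9.0]
gripper_width: 0.0247
grasp_force: 55.0
```

```bash
python3 s.py
```

```text
31.525 [ 0.4922 -0.0207  0.0472] [ 1.7997e+02 -1.0000e-02  8.5360e+01] [ 4.  -0.2 -9. ] 0.0247
31.575 [ 0.4922 -0.0207  0.0472] [ 1.7997e+02 -1.0000e-02  8.5370e+01] [ 4.3 -0.1 -9.3] 0.0245
31.625 [ 0.4922 -0.0207  0.0471] [ 1.7997e+02 -1.0000e-02  8.5370e+01] [ 4.2 -0.8 -9.8] 0.025
tq [-0.16 -0.99  0.01] q [  8.  46. -18. 119.  40.  21. -48.]
```

play_rows(commands=[[[0.02, 0, 0.05, 0, -1], [0, 0, 0, 0, -1], [0, 0, 0.02, 0, -1], [0, 0, 0, 0, -1]]])

```text
t: 32.17
tcp_pos: [0.4921, -0.0207, 0.0494]
ee_rot: [-179.9, 0.0, 85.4]
ft_force: [3.2, 0.4, -18.4]
gripper_width: 0.0247
grasp_force: 55.0
```

```bash
python3 s.py
```

```text
32.175 [ 0.4921 -0.0207  0.0494] [-179.93    0.     85.37] [  3.2   0.4 -18.4] 0.0247
32.225 [ 0.4922 -0.0207  0.0494] [-179.93    0.     85.37] [  4.1   0.  -19.8] 0.0247
32.275 [ 0.4922 -0.0207  0.0494] [-179.93    0.     85.37] [  3.    0.1 -20.1] 0.0249
tq [-0.06 -0.9  -0.03] q [  8.  46. -19. 119.  40.  21. -47.]
```

The lift is 14.2 mm and the force has jumped to 20 N, so the knob is at the upper stop. A brief check that it holds, then I'll hand in.

play_rows(commands=[[[0, 0, 0, 0, -1], [0, 0, 0, 0, -1], [0, 0, 0, 0, -1], [0, 0, 0, 0, -1]]])

```text
t: 32.83
tcp_pos: [0.4922, -0.0207, 0.0495]
ee_rot: [-179.9, 0.0, 85.4]
ft_force: [4.2, -0.3, -26.4]
gripper_width: 0.0246
grasp_force: 55.0
```

```bash
python3 s.py; python3 k.py; python3 -c "
from station import r
for d in r.spot_in('driver','scene')[:4]: print(d)
f=r.observe()['ft_force'][2]
print(f)
if f<-13: print(r.sign_off())"
```

```text
32.825 [ 0.4922 -0.0207  0.0495] [-179.93    0.     85.37] [  4.2  -0.3 -26.4] 0.0246
32.875 [ 0.4922 -0.0207  0.0495] [-179.93    0.     85.37] [  3.5   0.3 -25.7] 0.0245
32.925 [ 0.4922 -0.0207  0.0495] [-179.94    0.     85.37] [  3.9   0.3 -25.5] 0.0244
tq [-0.01 -0.93  0.02] q [  8.  46. -19. 119.  40.  21. -47.]
wrist 103 mean dir 167.9 radius 0.0195 mean [-0.0162  0.0035]
tq [ 0.007 -0.891 -0.007]
{'location': [0.5024, 0.3651, 0.0855], 'p': 0.95}
{'location': [0.4467, 0.3085, 0.0252], 'p': 0.82}
{'location': [0.3675, 0.42, 0.0236], 'p': 0.74}
{'location': [0.5777, 0.4235, 0.0258], 'p': 0.63}
-25.760006640305203
the job is handed in; nothing more can be done
None
```

I turned the lock screw to its stop with the driver, so the red bar is off the collar, and put the driver back in its stand. I handed in with the yellow knob held about 14 mm up at its stop, at about 33 s. The loose pink and purple look-alikes were found lying on the table during the job; the arm was never commanded near them.

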